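Soldering station: four clicks up, then SET

TASK

Raise the soldering station's temperature: push the orange side of the dial's pointer with a fingertip, without pinching the dial, until it has turned exactly four clicks clockwise (seen from above) from where it stands. Then press the green SET button fully down, let it spring back, and move clear. Leave the red power button and the loose things around the station where they are; nothing is to be lifted.

Things in the scene. Friction and masses are not known exactly. Their poses are not given: they have to be found in the camera images.
- station: soldering station, fixed to the bench: blue case 160 mm (its x) x 250 mm (its y) x 55 mm high with a flat yellow top deck; origin at the centre of its underside, its x axis away from its front edge, z up
- dial_axis (a point): point on the vertical axis of the click-stop dial, at deck height (55 mm above the bench), at x = 0, y = 62 mm on the station
- dial (a joint): rotation of the dial, rad, growing clockwise seen from above; one click (detent) every 20 degrees = 0.349 rad, rests lie at whole multiples of that from 0. It starts at rest 0, 1, 2 or 3; end stops lie just below rest 0 and just beyond rest 9. A sprung ball in a ring of notches holds it: breaking out of a rest takes about 0.16 N m (5 to 6 N pushed 29 mm from the axis); past half-way the dial snaps on by itself to the next rest, and it stays in a rest when left alone
- pointer_tip (a point): outer tip of the dial's pointer fin, on its top edge: 46 mm from the axis, 32 mm above the deck. The dial is a black round skirt, 60 mm across and 10 mm high on the deck, carrying one upright radial fin with a white line on top, 14 mm thick over its cheeks, from 14 mm behind the axis to the tip 46 mm out, 10 to 32 mm above the deck
- push_face: orange cheek on the fin's counter-clockwise side: pushing on it turns the dial clockwise. Flat, 34 mm along the fin (8 to 42 mm from the axis), 18 mm high; origin at the centre of its outer face, 25 mm from the axis, 7 mm from the fin's mid-plane and 20 mm above the deck; its x points out along the fin, its y out of the face
- back_face: grey cheek on the other (clockwise) side of the fin, of the same size; origin at the centre of its outer face, its y points into the fin
- set_button_top (a point): centre of the top of the green SET push button on the deck, 32 mm across, its top 22 mm above the deck when up, in a black housing 48 mm across and 12 mm high; at x = -40, y = -45 mm on the station (the front corner)
- set_button (a joint): travel of the green button, m: 0 up, 0.006 fully down, about 4 N when fully down; springs back
- power_button_top (a point): centre of the top of the red power push button on the deck, same size and height; at x = 45, y = -35 mm on the station
- power_button (a joint): travel of the red button, m: 0 up, 0.006 fully down, springs back
- tape_roll: yellow ring of tape, 48 mm across, 18 mm high, lying loose on the station's deck (origin: centre of its underside)
- solder_spool: loose grey solder spool, 54 mm across, 46 mm high, upright beside the station (origin: centre of its underside)
- flux_bottle: loose white bottle with red cap, 44 mm across, 100 mm high, upright beside the station (origin: centre of its underside)
- pin_tray: loose blue tray of red pins, 150 x 110 x 40 mm, beside the station (origin: centre of its underside)
- tip_cleaner: loose dark pot of brass wool, 66 mm across, 45 mm high, beyond the station (origin: centre of its underside)
- screwdriver: loose screwdriver lying on the bench (along its x)

How it is judged:
By the outcome, as a careful person would: the job done as asked, in the order asked, and still so for the second after the job is handed in, with the robot touching nothing.
It also fails if it takes over 43 s, if anything falls off the work surface, if the arm or the gripper's body presses on something with over 40 N, if the wrist force passes 120 N, or if a joint passes its speed limit or range.

ROBOT

A 6-joint arm with a two-finger parallel gripper is mounted at the origin on the work surface. World frame = base frame: x ahead of the robot, y to its left, z up, the work surface at z = 0. Lengths are in mm, angles in rad, forces in N, time in s.
With the tool pointing down it reaches from about 225 to 725 mm from the base axis. Payload 3.1 kg.
Tool frame: the origin (TCP) lies between the finger pads; the fingertips stand 25 mm ahead of it and the grasp point (between the pads) lies 6 mm ahead of it; z points along the fingers, y is the line along which they close (so a half turn about z gives the same grasp; the last joint's range is limited). The gripper opens to 85 mm and grips with 20 to 120 N. Pads are 22 mm wide; open, the fingers measure 114 mm over their backs; the gripper's body (76 mm by 85 mm) begins 54 mm behind the grasp point. The pads swing forward as they close: fully open they stand 13 mm farther back than shut.
Start: joints at [1.098, 0.048, 0.099, 1.622, 0, 1.443], TCP at [177.461, 494.09, 256.312] pointing down, gripper open.
Joint ranges: [-2.91, 2.91], [-0.99, 1.94], [-1.21, 1.42], [-2.12, 2.29], [-1.49, 1.47], [-3.14, 3.14]. Speed limits (rad/s): [2.79, 2.79, 3.14, 3.14, 3.14, 3.14].

INTERFACE

Orientations are given as a 3x3 rotation matrix whose columns are the frame's x, y, z axes.
In Python, from station import manip, optics, order gives the robot as it stands.
- The arm moves only by the shell command python3 -m handwheel 'ROWS'. ROWS is JSON, a list of rows, each a list of 3 entries, a list of its own where there are three numbers: the opening, from 0 (shut) to 1 (fully open), then the shift along the tool's x, y, z in mm, then the turn, a rotation vector about the tool's x, y, z in rad. A call has 1 to 10 rows; each row is the pose to reach, as a shift and turn from the pose commanded when the call began, along the tool's axes at that moment; what a row does not reach only later rows make up. A row lasts 1/12 s, in which the tool goes at most 41.7 mm and 7.16 degrees, less where a joint would pass 70% of its speed; a pose out of reach is approached as far as the arm can. A call with a gripper value outside its range is refused whole. The fingers move at their own pace and stop on an object; the grip force is fixed at half the most. Time passes only in rows, so rows that repeat a pose let the fingers close. It gives the time, the measured TCP pose, the force, the opening and the grip force at its end, in the units of the state.
- manip.get_obs(): the state, without advancing time (a new reading comes with each control period).
- optics.capture(name): name is "scene" or "top"; returns the picture (420x560x3 uint8, red, green, blue); there is no depth.
- optics.camera_info(name): a dict with "vfov" (degrees; the focal length in pixels is half the picture's height over the tangent of half this angle, whatever the lens; pixels are square), "cx", "cy" (the principal point, pixels), "k1" (the pictures are not rectified: a ray, as slopes to the right and down, at radius r is drawn at 1 + k1 r^2 times it, then the intrinsics apply), "position" and "rotation" of the camera in the world. Camera axes: x right, y down, z forward; pixel columns grow to the right and rows downward; lengths in mm; the calibration is good to about 2 mm. A picture is of the moment at which its call begins. camera_info takes no time and is no camera call.
- order.sign_off(): hands the job in; it is judged then, once.
The state is a dict: "time": time; "joint_positions": joint angles; "joint_vel": joint speeds; "joint_efforts": joint torques, N m; "ee_pos": TCP position; "eef_rot": TCP orientation; "force": force on the tool from outside, world axes, zero at the start; "moment": the same for the moment, N m; "finger_gap": opening from 0.0 (shut) to 1.0 (fully open); "grasp_force": force on a finger pad.
Only numpy, scipy, OpenCV 4.12 (cv2) and the standard library are available. Lean on these libraries where they do the work, as an engineer would, in place of code of your own. Each camera call takes 0.05 s, during which the arm holds its last target. There are 200 camera calls.

## Working session

There is one attempt and no reset: what is moved stays moved. The work goes in short steps, Python scripts to look and compute and a shell command to move; the robot and the scene stay as the last step left them, time stands still between calls to the robot, and variables do not carry over. Pictures are saved under pics/ and viewed, at most 10 in all, crops included, and the job is handed in when it is done.

```bash
mkdir -p pics
python3 - <<'E'
from station import manip, optics, order
import cv2
for n in("scene","top"):
    print(n,optics.camera_info(n)); cv2.imwrite(f"pics/{n}0.png",optics.capture(n)[:,:,::-1])
o=manip.get_obs(); print(o["time"],o["ee_pos"],o["eef_rot"],o["finger_gap"])
E
```

```text
scene {'vfov': 42.34881379872692, 'cx': 280.03487234095553, 'cy': 212.80977563116983, 'k1': 0.06905389215718294, 'position': array([1324.06520782, -343.79247718,  893.32592436]), 'rotation': array([[ 0.42434407,  0.5994757 , -0.67864645],
       [ 0.90546207, -0.27396721,  0.32416109],
       [ 0.00839982, -0.75204445, -0.65905887]])}
top {'vfov': 53.399276497055205, 'cx': 273.05920236749915, 'cy': 213.01986262334043, 'k1': 0.01463571529290594, 'position': array([342.81284076,  65.61471399, 944.66538084]), 'rotation': array([[-0.15948731, -0.96650012,  0.20110025],
       [-0.98718921,  0.15519001, -0.03706105],
       [ 0.00461076, -0.20443477, -0.97886933]])}
0.1 [177.23605516 493.64179169 255.23151581] [[-9.41148672e-01  3.37991553e-01 -9.41378500e-04]
 [ 3.37992782e-01  9.41146736e-01 -1.92361332e-03]
 [ 2.35810250e-04 -2.12858526e-03 -9.99997707e-01]] 0.9985697732515473
```

View pics/top0.png

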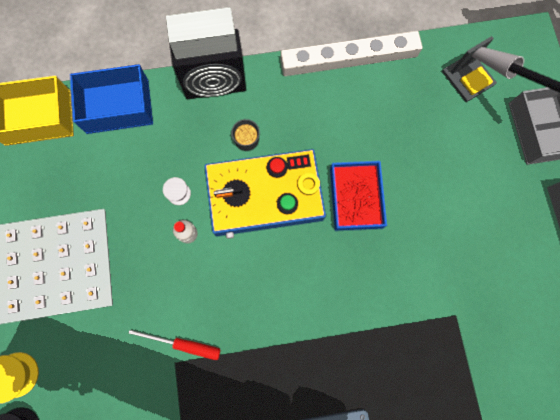

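View pics/scene0.png

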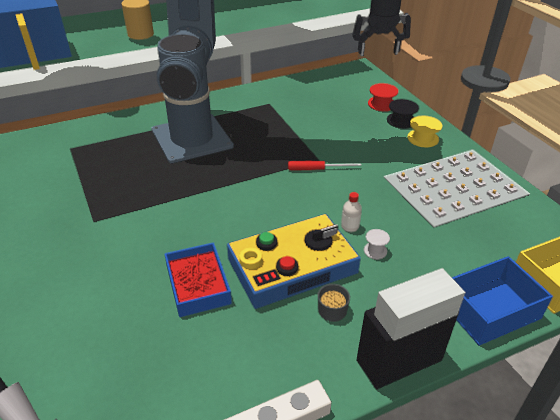

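The top view shows the station around (265,192) with the dial at about (236,192), its pointer towards the left (+y), SET at (288,203) and power at (277,166). The spool is at (176,190) and the bottle at (183,230). The scene view agrees. Next I measure.

```bash
cat > h.py <<'E'
import numpy as np, cv2
from station import manip, optics, order
def cal(n):
    c=optics.camera_info(n); f=210/np.tan(np.radians(c["vfov"]/2)); return c,f
def unproj(n,px,z):
    c,f=cal(n); px=np.atleast_2d(px).astype(float)
    d=(px-[c["cx"],c["cy"]])/f; s=d.copy()
    for _ in range(20): s=d/(1+c["k1"]*(s**2).sum(1,keepdims=True))
    r=np.c_[s,np.ones(len(s))]@c["rotation"].T
    return c["position"]+r*((z-c["position"][2])/r[:,2])[:,None]
def proj(n,P):
    c,f=cal(n); q=(np.atleast_2d(P)-c["position"])@c["rotation"]; s=q[:,:2]/q[:,2:]
    return s*(1+c["k1"]*(s**2).sum(1,keepdims=True))*f+[c["cx"],c["cy"]]
def mask(img,lo,hi): return cv2.inRange(cv2.cvtColor(img,cv2.COLOR_RGB2HSV),np.array(lo),np.array(hi))
def blobs(m,roi):
    z=np.zeros_like(m); x0,y0,x1,y1=roi; z[y0:y1,x0:x1]=m[y0:y1,x0:x1]
    return sorted(cv2.findContours(z,cv2.RETR_EXTERNAL,cv2.CHAIN_APPROX_NONE)[0],key=cv2.contourArea)[::-1]
def cen(c): m=cv2.moments(c); return [m["m10"]/m["m00"],m["m01"]/m["m00"]]
E
python3 - <<'E'
from h import *
for n,roi in(("top",(195,140,330,240)),("scene",(220,205,365,310))):
    im=optics.capture(n)
    c=blobs(mask(im,(22,120,120),(34,255,255)),roi)[0]
    r=cv2.minAreaRect(unproj(n,c[:,0],55)[:,:2].astype(np.float32)); print(n,"deck",r)
    for nm,lo,hi in(("green",(50,100,60),(85,255,255)),("red",(0,150,120),(6,255,255)),("orange",(7,120,120),(19,255,255))):
        for b in blobs(mask(im,lo,hi),roi)[:3]:
            if cv2.contourArea(b)>4: print(nm,cv2.contourArea(b),cen(b),unproj(n,cen(b),77 if nm!="orange" else 80)[0].round(1))
    x0,y0,x1,y1=roi
    cv2.imwrite(f"pics/{n}1.png",cv2.resize(im[y0-5:y1+5,x0-40:x1,::-1],None,fx=4.3,fy=4.3,interpolation=cv2.INTER_CUBIC))
E
```

```text
top deck ((581.1865234375, 40.988182067871094), (242.71551513671875, 148.2239990234375), 89.37691497802734)
green 13012.5 [262.411027857829, 190.15614473262886] [574.2  47.3  77. ]
red 150.0 [276.88, 165.2211111111111] [624.6   7.6  77. ]
red 16.0 [298.53125, 161.6875] [625.1 -40.3  77. ]
red 15.5 [305.1182795698925, 160.69892473118279] [625.  -54.8  77. ]
orange 42.0 [223.78571428571428, 194.5952380952381] [576.8 130.3  80. ]
scene deck ((580.4619750976562, 41.92845916748047), (238.16004943847656, 149.9133758544922), 89.37686920166016)
green 2643.0 [270.7898852314289, 222.81548745112875] [505.6  24.5  77. ]
green 304.0 [356.7538377192982, 291.59155701754383] [757.9  95.   77. ]
green 297.0 [238.9882154882155, 294.324354657688] [ 668.1 -117.    77. ]
red 117.0 [286.7464387464387, 262.2122507122507] [629.7   4.5  77. ]
red 37.5 [221.6311111111111, 285.05333333333334] [ 631.7 -139.3   77. ]
red 14.0 [259.4642857142857, 279.23809523809524] [649.  -65.3  77. ]
orange 300.0 [333.00333333333333, 299.00666666666666] [756.9  42.2  80. ]
```

View pics/top1.png

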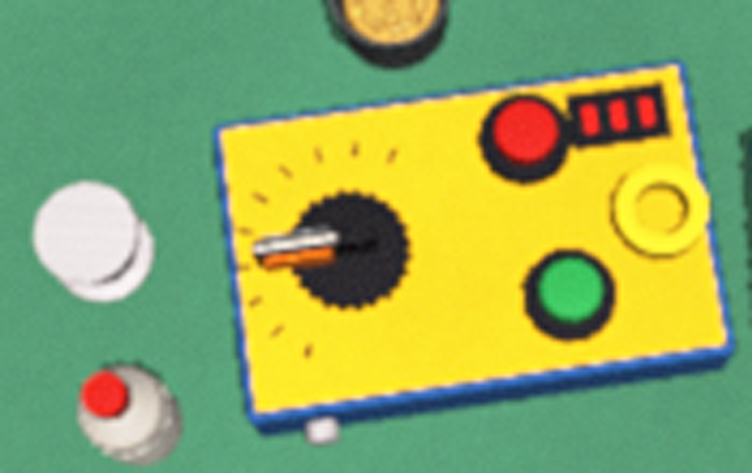

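View pics/scene1.png

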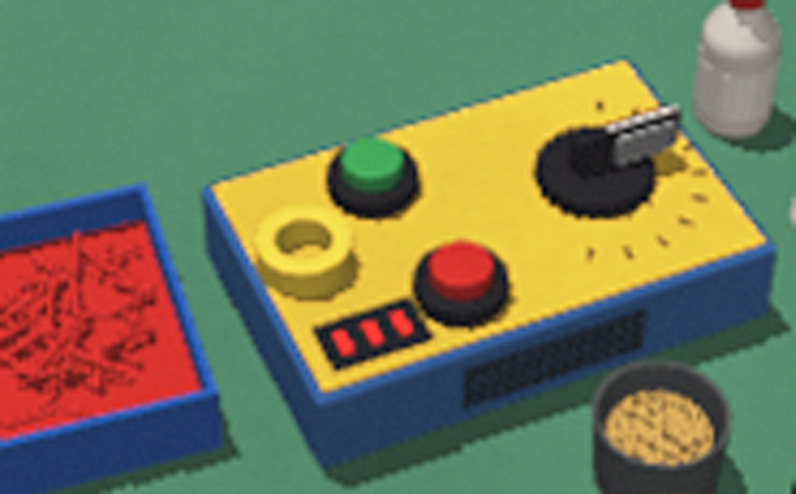

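Top crop: the fin points left, the white line runs from about crop (258,248) to (335,237), orange cheek just below it, no obstruction on its lower side. The scene crop shows the grey cheek and confirms the layout. Next: the pointer angle.

```bash
cat >> h.py <<'E'
C=np.array([580.8,41.4]); YAW=np.radians(-0.62)
def st(x,y):
    c,s=np.cos(YAW),np.sin(YAW); return C+[c*x-s*y,s*x+c*y]
AX=st(0,62)
def pointer(n):  # white-line pixels near the dial, on the fin-top plane
    im=optics.capture(n); hsv=mask(im,(0,0,150),(180,60,255))
    v,u=np.nonzero(hsv); P=unproj(n,np.c_[u,v],87)[:,:2]; d=np.linalg.norm(P-AX,axis=1)
    Q=P[(d<50)]; far=Q[np.argmax(np.linalg.norm(Q-AX,axis=1))]
    vx=cv2.fitLine(Q.astype(np.float32),cv2.DIST_L2,0,.01,.01).ravel(); m=Q.mean(0)-AX
    a=vx[:2]*np.sign(vx[:2]@m)
    return len(Q),np.degrees(np.arctan2(a[1],a[0])),np.degrees(np.arctan2(m[1],m[0])),far-AX
E
python3 - <<'E'
from h import *
print(AX,"set",st(-40,-45))
for n in("top","scene"): print(n,pointer(n))
im=optics.capture("top")
for b in blobs(mask(im,(0,150,120),(6,255,255)),(165,210,200,245))[:1]: print("cap",unproj("top",cen(b),100))
for n,roi in(("top",(275,190,300,215)),("scene",(255,230,280,250))):
    b=[b for b in blobs(mask(optics.capture(n),(50,150,60),(80,255,255)),roi)][:2]; print([(cv2.contourArea(x),unproj(n,cen(x),77)[0].round(1)) for x in b])
# ticks: dark small marks on the deck
v,u=np.nonzero(mask(im,(0,0,0),(180,255,140))); P=unproj("top",np.c_[u,v],55)[:,:2]-AX; d=np.linalg.norm(P,axis=1)
k=(d>46)&(d<62); print(np.sort(np.degrees(np.arctan2(P[k,1],P[k,0]))%360).round())
E
```

```text
[581.47089147 103.39637009] set [540.31540452  -3.16453218]
top (49, np.float64(89.33483768805769), np.float64(86.53481383687321), array([ 0.12122517, 46.31738126]))
scene (28, np.float64(95.64813341615121), np.float64(91.61345241739353), array([-1.54298069, 47.81603841]))
cap [[519.3128013  228.21347568 100.        ]]
[(157.5, array([540.3,  -1. ,  77. ]))]Traceback (most recent call last):
  File "<stdin>", line 7, in <module>
  File "h.py", line 18, in cen
    def cen(c): m=cv2.moments(c); return [m["m10"]/m["m00"],m["m01"]/m["m00"]]
                                          ~~~~~~~~^~~~~~~~~
ZeroDivisionError: float division by zero
```

```bash
python3 -m handwheel '[[0,[-35,-16,6],[0,0,-0.05]],[0,[-70,-32,12],[0,0,-0.1]],[0,[-105,-48,18],[0,0,-0.15]],[0,[-140,-64,24],[0,0,-0.2]],[0,[-175,-80,30],[0,0,-0.25]],[0,[-210,-96,36],[0,0,-0.3]],[0,[-245,-112,42],[0,0,-0.345]],[0,[-280,-128,48],[0,0,-0.345]],[0,[-315,-144,52],[0,0,-0.345]],[0,[-340,-155,56],[0,0,-0.345]]]'
```

```text
time: 1.28
ee_pos: [446.9, 230.8, 200.0]
eef_rot: [[-1.0, 0.002, 0.001], [0.002, 1.0, -0.001], [-0.001, -0.001, -1.0]]
force: [-0.3, 0.1, -0.0]
finger_gap: 0.0
grasp_force: 0.0
```

```bash
python3 -m handwheel '[[0,[-26,-25,0],[0,0,0]],[0,[-52,-50,0],[0,0,0]],[0,[-78,-75,0],[0,0,0]],[0,[-105,-101,0],[0,0,0]],[0,[-105,-101,20],[0,0,0]],[0,[-105,-101,45],[0,0,0]],[0,[-105,-101,70],[0,0,0]],[0,[-105,-101,90],[0,0,0]],[0,[-105,-101,90],[0,0,0]],[0,[-105,-101,90],[0,0,0]]]'
python3 - <<'E'
from h import *
o=manip.get_obs(); print(o["ee_pos"],o["eef_rot"])
a=optics.capture("top")[130:250,150:340,::-1];b=optics.capture("scene")[170:290,250:440,::-1]
cv2.imwrite("pics/p2.png",np.hstack([cv2.resize(x,None,fx=2.1*1,fy=2.1) for x in(a,b)]))
E
```

```text
time: 2.12
ee_pos: [548.8, 132.1, 108.9]
eef_rot: [[-1.0, -0.0, -0.004], [-0.0, 1.0, -0.0], [0.004, -0.0, -1.0]]
force: [-0.1, 0.7, -0.0]
finger_gap: -0.002
grasp_force: 0.0
[548.79797281 132.1018248  108.9458507 ] [[-9.99993362e-01 -7.97073041e-05 -3.64261078e-03]
 [-7.82051706e-05  9.99999912e-01 -4.12518843e-04]
 [ 3.64264334e-03 -4.12231233e-04 -9.99993281e-01]]
```

View pics/p2.png

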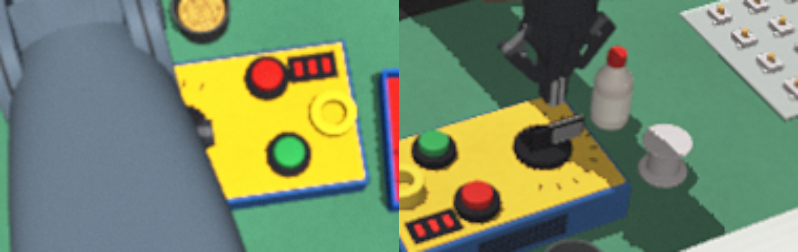

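The scene half shows the shut fingers at crop (557,92), on the orange side of the fin and clear of it, with the bottle clear too. Next I lower and start the push, about 30°.

```bash
python3 -m handwheel '[[0,[0,-1,11],[0,0,0]],[0,[-8,-1.5,11],[0,0,0]],[0,[-12,-1.7,11],[0,0,0]],[0,[-14.7,-1.7,11],[0,0,0]],[0,[-17.1,-0.2,11],[0,0,0.087]],[0,[-19.7,1,11],[0,0,0.175]],[0,[-22.3,2,11],[0,0,0.262]],[0,[-25,2.8,11],[0,0,0.349]],[0,[-27.8,3.4,11],[0,0,0.436]],[0,[-30.6,3.7,11],[0,0,0.524]]]'
cat > look.py <<'E'
from h import *
import sys
o=manip.get_obs(); print(o["time"],o["ee_pos"].round(2),"yaw",np.degrees(np.arctan2(o["eef_rot"][1,0],o["eef_rot"][0,0])),o["force"])
print("scene pointer",pointer("scene"))
b=optics.capture("scene")[190:290,280:420,::-1]
cv2.imwrite(sys.argv[1],cv2.resize(b,None,fx=4,fy=4))
E
python3 look.py pics/p3.png
```

```text
time: 3.05
ee_pos: [577.7, 137.2, 99.3]
eef_rot: [[-0.864, 0.503, -0.007], [0.503, 0.864, 0.002], [0.008, -0.002, -1.0]]
force: [-9.7, 3.9, 5.7]
finger_gap: -0.001
grasp_force: 4.7
3.05 [577.71 137.15  99.31] yaw 149.7979506749683 [-9.74992369  3.87216467  5.74564824]
scene pointer (2, np.float64(65.48877702937548), np.float64(79.94748633052428), array([1.77777446, 8.46381155]))
```

View pics/p3.png

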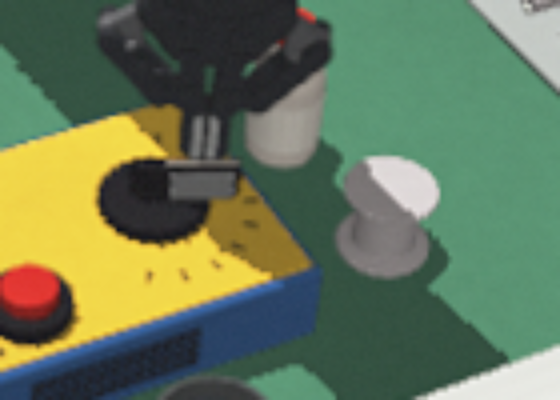

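The crop shows the fingers on the orange side and the fin turned about one click, with the bottle and spool untouched. I continue to about 70°, then check.

```bash
python3 -m handwheel '[[0,[-2.4,1.5,0],[0,0,0.087]],[0,[-5,2.7,0],[0,0,0.175]],[0,[-7.6,3.7,0],[0,0,0.262]],[0,[-10.3,4.5,0],[0,0,0.349]],[0,[-13.1,5.1,0],[0,0,0.436]],[0,[-15.9,5.4,0],[0,0,0.524]],[0,[-18.7,5.4,0],[0,0,0.611]],[0,[-21.6,5.3,0],[0,0,0.698]],[0,[-21.6,5.3,0],[0,0,0.698]],[0,[-21.6,5.3,0],[0,0,0.698]]]';python3 look.py pics/p4.png
```

```text
time: 3.98
ee_pos: [602.0, 130.7, 99.6]
eef_rot: [[-0.343, 0.939, -0.001], [0.939, 0.343, 0.001], [0.001, -0.0, -1.0]]
force: [-0.8, 1.6, 0.7]
finger_gap: 0.0
grasp_force: 1.1
3.9833 [602.01 130.68  99.6 ] yaw 110.05901745330496 [-0.75180207  1.6199346   0.6646515 ]
scene pointer (18, np.float64(20.065795099925822), np.float64(25.768432809891127), array([27.4303995 , 11.62864918]))
```

View pics/p4.png

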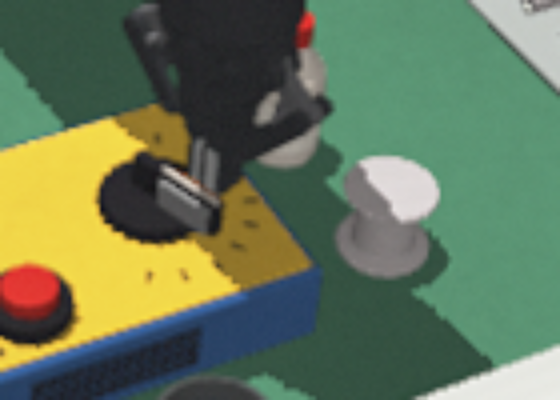

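The crop shows the fin tip at about crop (215,200) (top edge), turned to roughly 60–80°, with the fingers behind the orange cheek. I compare the tip pixel with its projections at each rest.

Run:
```python
from h import *
for a in(90,70,50,30,20,10,-10):
    u=np.array([np.cos(np.radians(a)),np.sin(np.radians(a))])
    t=[[*(AX+r*u),87] for r in(14,46)]
    print(a,((proj("scene",t)-[280,190])*4).round(0).tolist())
```

```text
90 [[175.0, 155.0], [227.0, 139.0]]
70 [[178.0, 161.0], [236.0, 158.0]]
50 [[178.0, 167.0], [236.0, 178.0]]
30 [[175.0, 173.0], [226.0, 196.0]]
20 [[172.0, 175.0], [217.0, 204.0]]
10 [[169.0, 177.0], [206.0, 211.0]]
-10 [[161.0, 180.0], [180.0, 220.0]]
```

The line slope puts the fin near 65°, just before the last half-way point. I push on to about 79° and check.

```bash
python3 -m handwheel '[[0,[-1,0.6,0],[0,0,0.035]],[0,[-2,1.2,0],[0,0,0.07]],[0,[-3,1.7,0],[0,0,0.105]],[0,[-3.9,2.2,0],[0,0,0.14]],[0,[-4.4,2.5,0],[0,0,0.157]],[0,[-4.4,2.5,0],[0,0,0.157]]]';python3 look.py pics/p5.png
```

```text
time: 4.58
ee_pos: [606.2, 126.6, 99.6]
eef_rot: [[-0.191, 0.982, 0.0], [0.982, 0.191, 0.001], [0.0, 0.001, -1.0]]
force: [-1.4, 2.9, 1.7]
finger_gap: -0.003
grasp_force: 1.1
4.5833 [606.17 126.61  99.56] yaw 101.0013600493325 [-1.38627027  2.8786434   1.7413366 ]
scene pointer (26, np.float64(0.8457898869071507), np.float64(10.335945560413801), array([42.66965533,  0.754058  ]))
```

View pics/p5.png

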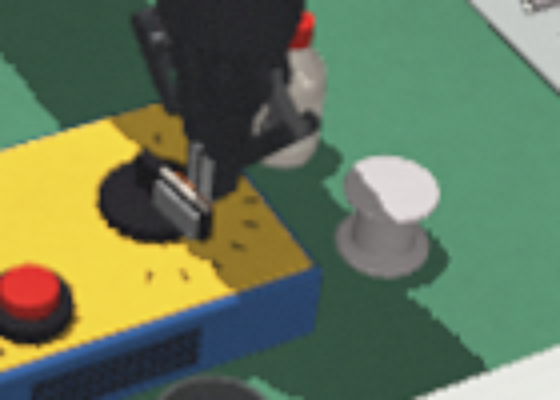

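The fin slope now reads about 75°. I back off to let it settle, lift, and measure.

```bash
python3 -m handwheel '[[0,[5,0,0],[0,0,0]],[0,[12,0,0],[0,0,0]],[0,[12,0,-15],[0,0,0]],[0,[12,0,-40],[0,0,0]],[0,[12,0,-70],[0,0,0]],[0,[12,0,-90],[0,0,0]],[0,[12,0,-90],[0,0,0]]]';python3 look.py pics/p6.png
```

```text
time: 5.27
ee_pos: [606.5, 138.9, 195.7]
eef_rot: [[-0.191, 0.981, 0.011], [0.982, 0.191, 0.0], [-0.002, 0.011, -1.0]]
force: [1.0, -0.4, 0.6]
finger_gap: -0.0
grasp_force: 0.0
5.2667 [606.49 138.9  195.72] yaw 101.03336569904587 [ 0.95436714 -0.41292661  0.5707635 ]
scene pointer (33, np.float64(8.794370070456445), np.float64(10.902351439309218), array([42.66043319,  8.02990333]))
```

View pics/p6.png

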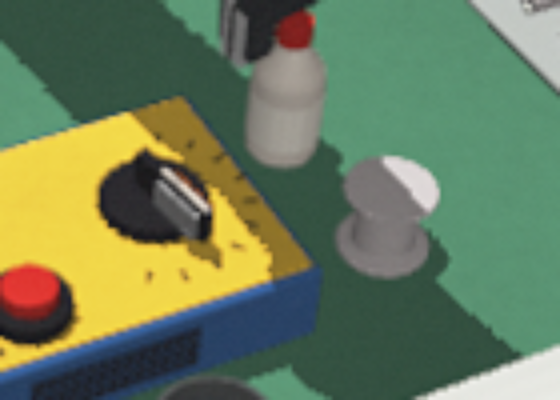

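The fin has settled with its tip at crop (208,207), world angle about 10°: four clicks (80°) from about 90°. Nothing else has moved. Next, the SET button.

```bash
python3 -m handwheel '[[0,[-31,-23,0],[0,0,0]],[0,[-62,-46,0],[0,0,0]],[0,[-94,-69,0],[0,0,0]],[0,[-125.7,-92,0],[0,0,0]],[0,[-125.7,-92,15],[0,0,0]],[0,[-125.7,-92,40],[0,0,0]],[0,[-125.7,-92,65],[0,0,0]],[0,[-125.7,-92,75],[0,0,0]],[0,[-125.7,-92,75],[0,0,0]],[0,[-125.7,-92,75],[0,0,0]]]';python3 - <<'E'
from h import *
o=manip.get_obs(); print(o["ee_pos"],o["force"])
for n in("top","scene"): print(n,pointer(n))
E
```

```text
time: 6.2
ee_pos: [536.1, -2.3, 112.8]
eef_rot: [[-0.191, 0.982, -0.004], [0.982, 0.191, 0.0], [0.001, -0.003, -1.0]]
force: [0.3, 0.5, 0.3]
finger_gap: 0.001
grasp_force: 0.0
[536.05140089  -2.32297413 112.81725534] [0.26796337 0.53530405 0.29645994]
top (18, np.float64(3.424253265842604), np.float64(12.492233787646859), array([45.47452896,  7.94272644]))
scene (11, np.float64(-40.85483395763915), np.float64(36.768952315481016), array([30.00046101, 39.77126932]))
```

```bash
python3 -m handwheel '[[0,[-0.8,4.2,0],[0,0,0]],[0,[-0.8,4.2,5],[0,0,0]],[0,[-0.8,4.2,9],[0,0,0]],[0,[-0.8,4.2,12],[0,0,0]],[0,[-0.8,4.2,14],[0,0,0]],[0,[-0.8,4.2,16],[0,0,0]],[0,[-0.8,4.2,17.5],[0,0,0]],[0,[-0.8,4.2,17.5],[0,0,0]]]'
```

```text
time: 6.97
ee_pos: [541.7, -2.6, 97.1]
eef_rot: [[-0.191, 0.982, 0.001], [0.982, 0.191, 0.0], [-0.0, 0.001, -1.0]]
force: [-0.9, 0.1, 3.4]
finger_gap: -0.001
grasp_force: 1.7
```

Nearly down (3.4 N); a little more to reach the stop.

```bash
python3 -m handwheel '[[0,[0,0,1],[0,0,0]],[0,[0,0,2],[0,0,0]],[0,[0,0,3],[0,0,0]],[0,[0,0,3],[0,0,0]],[0,[0,0,3],[0,0,0]]]'
```

```text
time: 7.38
ee_pos: [541.7, -2.6, 95.9]
eef_rot: [[-0.191, 0.982, 0.001], [0.982, 0.191, -0.0], [-0.0, 0.001, -1.0]]
force: [-3.9, 0.3, 9.9]
finger_gap: 0.0
grasp_force: 5.1
```

The force jumped to 9.9 N with little further travel, so the button is on its stop. I retreat.

```bash
python3 -m handwheel '[[0,[0,0,-6],[0,0,0]],[0,[0,0,-15],[0,0,0]],[0,[0,0,-45],[0,0,0]],[0,[0,0,-80],[0,0,0]],[0,[0,0,-115],[0,0,0]],[0,[0,-30,-140],[0,0,0]],[0,[0,-65,-140],[0,0,0]],[0,[0,-100,-140],[0,0,0]],[0,[0,-135,-140],[0,0,0]],[0,[0,-160,-140],[0,0,0]]]'; python3 -m handwheel '[[0,[0,0,0],[0,0,0]],[0,[0,0,0],[0,0,0]],[0,[0,0,0],[0,0,0]]]'
python3 - <<'E'
from h import *
for n in("top","scene"): print(n,pointer(n))
a=optics.capture("top")[130:250,150:340,::-1];b=optics.capture("scene")[170:290,230:420,::-1]
cv2.imwrite("pics/p7.png",np.hstack([cv2.resize(x,None,fx=2.1,fy=2.1) for x in(a,b)]))
E
```

```text
time: 8.22
ee_pos: [382.0, -33.3, 233.8]
eef_rot: [[-0.191, 0.982, -0.001], [0.982, 0.191, -0.0], [-0.0, -0.001, -1.0]]
force: [0.2, 0.2, 0.7]
finger_gap: -0.001
grasp_force: 0.0
time: 8.47
ee_pos: [385.0, -33.3, 233.9]
eef_rot: [[-0.191, 0.982, 0.001], [0.982, 0.191, -0.0], [-0.0, 0.001, -1.0]]
force: [0.9, 0.2, 0.1]
finger_gap: -0.004
grasp_force: 0.0
top (57, np.float64(10.11165804955682), np.float64(11.383786136871898), array([45.47452896,  7.94272644]))
scene (36, np.float64(-39.984698078281006), np.float64(20.774890307978357), array([30.00046101, 39.77126932]))
```

View pics/p7.png

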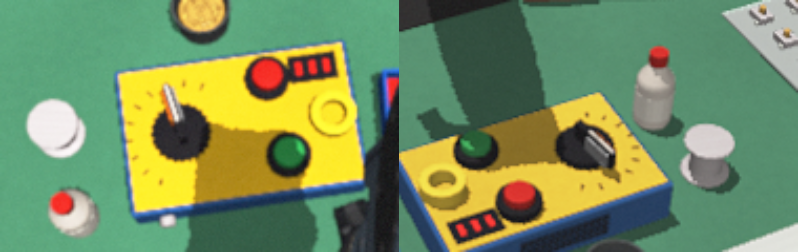

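The top half shows the pointer at crop (172,102), world angle 10.1° (80° clockwise from the start). The green button is up and in shade, the loose things have not moved, and the arm is clear.

```bash
python3 -c "
from station import order
print(order.sign_off())"
```

```text
the job is handed in; nothing more can be done
None
```

I turned the dial four clicks clockwise by pushing its orange side, pressed the SET button down to its stop and let it spring back, then moved the arm clear and handed the job in at about 8.5 s. The final pictures show the pointer about 80° on from its start and the power button and the loose things near the station unmoved.

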